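# Close the pin pot with its inner lid and hold the outer cap

### The arm

A 7-joint arm with a two-finger parallel gripper is mounted at the origin on the work surface. World frame = base frame: x ahead of the robot, y to its left, z up, the work surface at z = 0. Lengths are in m, angles in rad, forces in N, time in s.
With the tool pointing down it reaches from about 0.4 to 0.875 m from the base axis. Payload 19.3 kg.
Tool frame: the origin (TCP) lies at the very end of the fingers, on their centre line; the grasp point (between the pads) lies 19 mm behind it; z points along the fingers, y is the line along which they close (so a half turn about z gives the same grasp; the last joint's range is limited). The gripper opens to 85 mm and grips with 20 to 120 N. Pads are 22 mm wide; open, the fingers measure 114 mm over their backs; the gripper's body (76 mm by 85 mm) begins 54 mm behind the grasp point. The pads swing forward as they close: fully open they stand 13 mm farther back than shut.
Start: joints at [-1.172, 0.521, -0.036, 1.599, 0.021, 1.021, -0.113], TCP at [0.282, 0.558, 0.231] pointing down, gripper open.
Joint ranges: [-2.91, 2.91], [-0.3, 2.13], [-1.5, 1.42], [0.17, 2.43], [-1.26, 4.41], [0.16, 1.93], [-2.52, 2.52]. Speed limits (rad/s): [1.89, 1.89, 2.39, 2.39, 3.01, 3.01, 3.01].

### API

Orientations are given as [roll, pitch, yaw] about the fixed x, y, z axes, in that order (R = Rz(yaw) Ry(pitch) Rx(roll)).
In Python, from workcell import monitor, viewer, bot gives the robot as it stands.
- The arm moves only by the tool move_arm, never from a script. Its arguments are lists of equal length, an entry for each row: "gripper": the opening, from 0 (shut) to 1 (fully open); "linear": the shift along the tool's x, y, z in cm, a list of three; "twist": the turn about the tool's z in degrees. A call has 1 to 8 rows; each row shifts and turns the commanded pose from where the row before left it, along the tool's axes as they then stand; what a row does not reach is not made up. A row lasts 1/10 s, in which the tool goes at most 50 mm and 8.59 degrees, less where a joint would pass 70% of its speed; a pose out of reach is approached as far as the arm can. A call with a gripper value outside its range is refused whole. The fingers move at their own pace and stop on an object; "squeeze" is the grip in N (left out, the last holds). Time passes only in rows, so rows that do not move let the fingers close. It gives the time, the measured TCP pose, the force, the opening and the grip force at its end, in the units of the state.
- monitor.observe(): the state, without advancing time (a new reading comes with each control period).
- viewer.grab_frame(name): name is "scene" or "top" or "wrist"; returns a dict with "img" (384x512x3 uint8, red, green, blue), "K" (3x3 intrinsics, pixels), "k1" (the pictures are not rectified: a ray, as slopes to the right and down, at radius r is drawn at 1 + k1 r^2 times it, then the intrinsics apply), "eye" and "rotation" of the camera in the world. Camera axes: x right, y up, looking along -z (the intrinsics and any distortion apply to the point x, -y, -z); pixel columns grow to the right and rows downward; lengths in m; the calibration is good to about 2 mm. A picture is of the moment at which its call begins. There is no depth.
- bot.job_done(): hands the job in; it is judged then, once.
The state is a dict: "clock": time; "qpos": joint angles; "qd": joint speeds; "joint_efforts": joint torques, N m; "position": TCP position; "tool_rot": TCP orientation; "force": force on the tool from outside, world axes, zero at the start; "moment": the same for the moment, N m; "grip_width": finger opening in m; "finger_force": force on a finger pad.
Only numpy, scipy, OpenCV 4.12 (cv2) and the standard library are available. Lean on these libraries where they do the work, as an engineer would, in place of code of your own. Each camera call takes 0.05 s, during which the arm holds its last target. There are 200 camera calls.

### The job

Close the pin pot with its inner lid only: without dropping anything, first tip the loose dust cover up by its tab, with the opposite edge still resting on the pot's rim, then lift it off and lay it flat on the rubber mat. Next pick up the nested lid set from its rest by the inner lid's stem, lower it onto the pot until it is fully seated, and let go, then grip the outer cap by its collar and lift it straight off alone, leaving the inner lid seated level and undisturbed. Finish while still holding the outer cap still and level, at least 10 cm above the inner lid it came off, and leave everything else on the bench where it is.

Things in the scene. Friction and masses are not known exactly. Their poses are not given: they have to be found in the camera images.
- pot: Round open-topped steel pot that holds ground steel pins standing inside (pins at most 57 mm tall), fixed to the bench. Outside diameter 110 mm, wall 3 mm (mouth 104 mm), 85 mm tall. Origin: centre of its underside, on the bench. At the start the dust cover lies on its rim.
- pot_rim (a point): Centre of the pot's mouth at rim height, 85 mm above the bench; z up.
- cover: Loose aluminium dust cover on the pot: disc 120 mm diameter, 5 mm thick, boss below it 92 mm diameter, 6 mm deep, that drops into the mouth (6 mm play all round); one upright tab on top near the edge. 120 g +-30 %. Origin: centre of the disc's underside, at rim height when seated, 6 mm above the surface when laid on its boss. z up; x points from the centre to the tab.
- cover_tab (a point): Middle of the cover's tab, 45 mm from the cover's axis and 17 mm above the origin. The tab is a block 10 mm thick along the cover's x (pinch it that way), 30 mm wide along its y, from 5 to 29 mm above the origin. At the start it points away from the robot (within 0.7 rad of world +x).
- cover_heel (a point): Lower edge of the cover's disc on the side away from the tab, 60 mm from the axis: it stays on the pot's rim while the tab side is tipped up.
- rest: Low round aluminium lid rest, fixed to the bench, outside diameter 110 mm, 35 mm tall, open top like the pot's; the nested lid set sits on it at the start. Origin: centre of its underside.
- inner: Inner lid, steel: flange 116 mm diameter, 6 mm thick; plug below it 92 mm diameter, 12 mm deep, that drops into the mouth of pot or rest (6 mm play); central round stem on top, 20 mm diameter. 200 g +-30 %. Origin: centre of the flange's underside, at rim height when seated; z up. Hidden under the outer cap but for the stem's end. Lifted by the stem it brings along the cap, resting on its flange.
- inner_stem (a point): Top centre of the inner lid's stem, 52 mm above the inner lid's origin; the stem stands 22 mm above the outer cap's collar when nested.
- outer: Outer cap, aluminium: disc 129 mm diameter, 4 mm thick; skirt (inside diameter 123) 22 mm down from the disc's underside; central collar on top, 46 mm outside, 29 mm hole, 4 to 24 mm above the origin, round the inner lid's stem (4.5 mm play). 150 g +-30 %. Origin: centre of the disc's underside, 6 mm above the inner lid's origin when nested; z up. Loose: gripped by the collar it lifts alone.
- outer_collar (a point): Middle of the outer cap's collar, on its axis, 14 mm above the cap's origin.
- mat: Square black rubber mat fixed on the bench, 170 x 170 x 3 mm; origin at the centre of its underside, on the bench.
- vblock: Bystander, leave alone (sizes in mm): steel V-block, 70 x 45 x 40.
- offcut: Bystander, leave alone (sizes in mm): upright round steel bar offcut, 36 diameter, 50 tall.
- socket: Bystander, leave alone (sizes in mm): steel socket ring standing upright, 34 diameter, 40 tall.
- screwbox: Bystander, leave alone (sizes in mm): open grey plastic screw box, 70 x 50 x 25.
- wrench: Bystander, leave alone (sizes in mm): steel wrench lying flat, about 180 long.
- plate: Bystander, leave alone (sizes in mm): bare metal plate 120 x 90 x 8 with four upright studs, 38 tall in all.
- glovebox: Bystander, leave alone (sizes in mm): closed carton, 110 x 200 x 70.

How it is judged:
By the outcome, as a careful person would: the job done as asked, in the order asked, and still so for the second after the job is handed in, while the arm keeps its last pose, push and grip.
It also fails if it takes over 67 s, if anything falls off the work surface, if the arm or the gripper's body presses on something with over 40 N, if the wrist force passes 120 N, or if a joint passes its speed limit or range.

## Working session

There is one attempt and no reset: what is moved stays moved. The work goes in short steps, Python scripts to look and compute and a tool call to move; the robot and the scene stay as the last step left them, time stands still between calls to the robot, and variables do not carry over. Pictures are saved under pics/ and viewed, at most 10 in all, crops included, and the job is handed in when it is done.

Besides the shell and the picture viewer there is one more tool, called by a JSON object that holds its "fn" and its "kwargs". move_arm: Moves the arm, as the interface text tells. Its arguments: {"type":"object","properties":{"gripper":{"type":"array"},"linear":{"type":"array"},"twist":{"type":"array"},"squeeze":{"type":"number"}},"required":["gripper","linear","twist"]}

```bash
mkdir -p pics; ls
cat > h.py <<'E'
import numpy as np, cv2
from workcell import monitor, viewer, bot
def grab(n,f=None):
    d=viewer.grab_frame(n)
    if f: cv2.imwrite('pics/'+f,cv2.cvtColor(d['img'],cv2.COLOR_RGB2BGR))
    return d
def ray(d,u,v):
    D=np.array([d['k1'],0,0,0,0.]); 
    p=cv2.undistortPoints(np.array([[[u,v]]],float),np.array(d['K'],float),D)[0,0]
    return np.array(d['eye'],float),np.array(d['rotation'],float)@np.array([p[0],-p[1],-1.])
def onz(d,u,v,z):
    e,r=ray(d,u,v); return e+r*(z-e[2])/r[2]
def tri(rs):
    A=np.zeros((3,3));b=np.zeros(3)
    for e,r in rs:
        r=r/np.linalg.norm(r);P=np.eye(3)-np.outer(r,r);A+=P;b+=P@e
    return np.linalg.solve(A,b)
def proj(d,p):
    q=np.array(d['rotation']).T@(np.array(p)-d['eye']);x,y=q[0]/-q[2],-q[1]/-q[2]
    s=1+d['k1']*(x*x+y*y);K=np.array(d['K']);return K[0,0]*x*s+K[0,2],K[1,1]*y*s+K[1,2]
E
python3 - <<'E'
from h import *
import pickle
D={n:grab(n,n+'0.png') for n in('scene','top','wrist')}
pickle.dump(D,open('d0.pkl','wb'))
for n,d in D.items(): print(n,np.round(d['K'],1).tolist(),d['k1'],np.round(d['eye'],3),np.round(d['rotation'],3).tolist())
print(monitor.observe())
a=[cv2.imread(f'pics/{n}0.png') for n in D]
E
```

```text
pics
scene [[461.9, 0.0, 253.6], [0.0, 461.9, 193.2], [0.0, 0.0, 1.0]] 0.05185398994669437 [1.436 0.508 0.693] [1.039, 0.005, 2.109]
top [[380.0, 0.0, 254.0], [0.0, 380.0, 188.8], [0.0, 0.0, 1.0]] -0.02133404633124571 [0.383 0.003 1.153] [0.154, -0.003, -1.559]
wrist [[277.1, 0.0, 253.0], [0.0, 277.1, 192.8], [0.0, 0.0, 1.0]] -0.00253788510115331 [0.213 0.591 0.373] [-0.302, 0.001, 1.102]
{'clock': 0.15, 'qpos': array([-1.17222257,  0.52187562, -0.03629002,  1.59985676,  0.0211771 ,
        1.02109647, -0.11278882]), 'qd': array([ 0.00140576, -0.00024051,  0.00029755, -0.00269735, -0.00180154,
       -0.0007724 , -0.00084407]), 'joint_efforts': array([ 1.40844666e-03, -9.27395010e+01,  1.98007576e+00, -3.70049572e+01,
        1.78851042e-02,  6.44117914e-03,  1.12231166e-04]), 'position': array([0.28229953, 0.55733854, 0.23086655]), 'tool_rot': array([-3.14074235e+00,  5.57344595e-05,  2.67277300e+00]), 'force': array([ 0.04146693, -0.66654918,  0.10679629]), 'moment': array([-0.03665526,  0.04283929, -0.04097592]), 'finger_force': 0.0, 'grip_width': 0.08535872210129966}
```

```bash
sed -i "s/    d=viewer.grab_frame(n)/    d=viewer.grab_frame(n); d['rotation']=R.from_euler('xyz',d['rotation']).as_matrix()/; 1a from scipy.spatial.transform import Rotation as R" h.py; sed -i '1{h;d};' h.py; sed -i '1i import numpy as np, cv2' h.py; head -8 h.py
```

```text
import numpy as np, cv2
from scipy.spatial.transform import Rotation as R
from workcell import monitor, viewer, bot
def grab(n,f=None):
    d=viewer.grab_frame(n); d['rotation']=R.from_euler('xyz',d['rotation']).as_matrix()
    if f: cv2.imwrite('pics/'+f,cv2.cvtColor(d['img'],cv2.COLOR_RGB2BGR))
    return d
def ray(d,u,v):
```

View pics/top0.png

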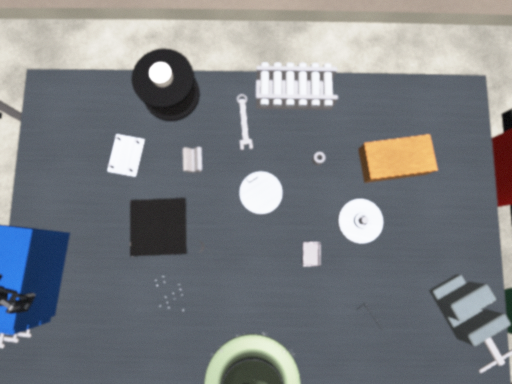

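View pics/scene0.png

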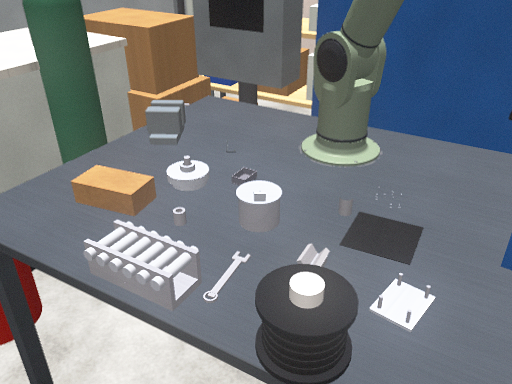

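Run:
```python
import cv2,numpy as np,pickle
t=cv2.imread('pics/top0.png');w=cv2.imread('pics/wrist0.png');s=cv2.imread('pics/scene0.png')
a=cv2.resize(t[130:280,110:410],(800,400),interpolation=cv2.INTER_CUBIC)
b=cv2.resize(s[145:255,150:430],(509,200),interpolation=cv2.INTER_CUBIC)
c=cv2.resize(w,(267,200));o=np.zeros((600,800,3),np.uint8)
o[:400]=a;o[400:,:509]=b;o[400:,509:776]=c
cv2.imwrite('pics/c1.png',o)
```

```text
(no output)
```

View pics/c1.png

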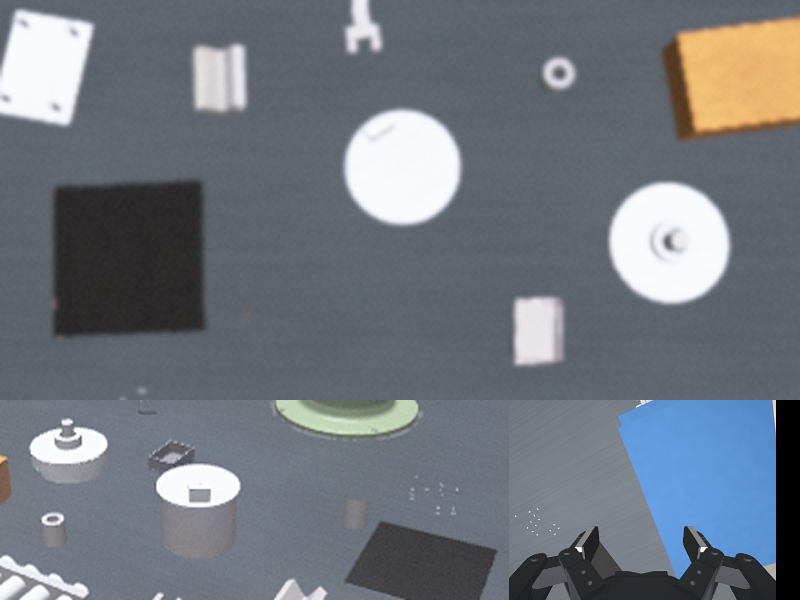

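Run:
```python
from h import *
import pickle
D=pickle.load(open('d0.pkl','rb'))
for d in D.values(): d['rotation']=R.from_euler('xyz',d['rotation']).as_matrix()
t,s=D['top'],D['scene']
g=cv2.cvtColor(t['img'],cv2.COLOR_RGB2GRAY)
_,m=cv2.threshold(g,180,255,0)
cs,_=cv2.findContours(m,cv2.RETR_EXTERNAL,cv2.CHAIN_APPROX_NONE)
for c in cs:
    if cv2.contourArea(c)>1000:
        (u,v),ax,an=cv2.fitEllipse(c)
        if 220<u<400 and 150<v<260: print('top ell',u,v,ax,[onz(t,u,v,z).round(4).tolist() for z in(.09,.044)])
_,m=cv2.threshold(g,50,255,1)
cs,_=cv2.findContours(m,cv2.RETR_EXTERNAL,cv2.CHAIN_APPROX_NONE)
for c in cs:
    r=cv2.minAreaRect(c)
    if cv2.contourArea(c)>1500 and 100<r[0][0]<200 and 190<r[0][1]<260: print('mat',r,onz(t,*r[0],.003))
g=cv2.cvtColor(s['img'],cv2.COLOR_RGB2GRAY)
_,m=cv2.threshold(g,205,255,0)
cs,_=cv2.findContours(m,cv2.RETR_EXTERNAL,cv2.CHAIN_APPROX_NONE)
for c in cs:
    if cv2.contourArea(c)>300 and len(c)>5:
        e=cv2.fitEllipse(c)
        if 150<e[0][0]<300 and 140<e[0][1]<240: print('scene',e,onz(s,*e[0],.09),onz(s,*e[0],.045))
print('tab top', onz(t,252.5,179.5,.09))
# tab: scene px approx (260,196); top
print('tri tab',tri([ray(t,252.5,179),ray(s,260,193)]))
print('stem', onz(t,363.8,220.3,.087),tri([ray(t,363.8,220.3),ray(s,187,157)]), 'offcut',onz(s,346,213,0), 'socket',onz(t,319,157,.04))
q=cv2.resize(g[180:232,230:290],None,fx=6,fy=6,interpolation=2);q2=cv2.resize(g[148:192,160:216],None,fx=6,fy=6,interpolation=2)
o=np.zeros((312,700),np.uint8);o[:q.shape[0],:360]=q;o[:264,362:698]=q2;cv2.imwrite('pics/c2.png',o)
```

```text
top ell 360.49755859375 220.68838500976562 (42.92088317871094, 44.91935729980469) [[0.4616, -0.2978, 0.09], [0.465, -0.3108, 0.044]]
top ell 260.4837646484375 192.24703979492188 (41.91141128540039, 42.4512939453125) [[0.5385, -0.0169, 0.09], [0.5453, -0.0177, 0.044]]
mat ((157.5018768310547, 226.591796875), (54.53965759277344, 54.111183166503906), 88.83085632324219) [0.44260912 0.29125657 0.003     ]
scene ((159.43528747558594, 236.5145721435547), (5.9439167976379395, 94.11869812011719), 110.6547622680664) [ 0.82572718 -0.10297964  0.09      ] [ 0.7801959  -0.14862386  0.045     ]
scene ((258.59979248046875, 191.80059814453125), (22.5721378326416, 45.23493576049805), 89.99427795410156) [ 0.54457786 -0.01247379  0.09      ] [ 0.47805998 -0.05136213  0.045     ]
scene ((187.4322052001953, 170.1049346923828), (18.370174407958984, 42.58062744140625), 86.02962493896484) [ 0.54137175 -0.24641008  0.09      ] [ 0.47461454 -0.30276077  0.045     ]
tab top [0.57484678 0.00616041 0.09      ]
tri tab [0.57280924 0.00697942 0.10659686]
stem [ 0.46298293 -0.30798325  0.087     ] [ 0.46335913 -0.30934835  0.08255772] offcut [0.3898315  0.17519412 0.        ] socket [ 0.65516007 -0.19267413  0.04      ]
```

View pics/c2.png

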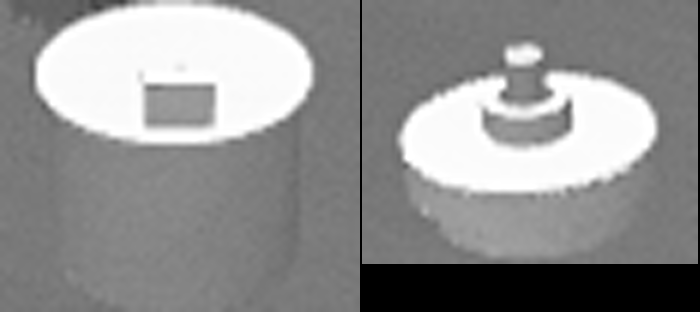

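The top view shows the cover at px (260,192), the tab at about (252,179), the lid set at (360,221) and the mat at (157,226). The scene crops show the tab face at about (260,198) and the stem top at about (187,157). Next I move over the pot.

{"fn": "move_arm", "kwargs": {"gripper": [1,1,1,1,1,1,1,1], "linear": [[-1.5,-1,0],[-3,-2,0],[-3.5,-2.5,0],[-3.5,-2.5,0],[-3.5,-2.5,0],[-3.5,-2.5,0],[-3.5,-2.5,0],[-3.5,-2.5,0]], "twist": [0,0,0,0,0,0,0,0], "squeeze": 20}}

```text
clock: 0.95
position: [0.4291, 0.2794, 0.2314]
tool_rot: [3.142, 0.0, 2.672]
force: [1.3, 0.7, -0.7]
grip_width: 0.0854
finger_force: 0.0
```

{"fn": "move_arm", "kwargs": {"gripper": [1,1,1,1,1,1,1,1], "linear": [[-3.5,-2.5,0],[-3.5,-2.5,0],[-3.5,-2.5,0],[-3.5,-2.5,0],[-3.5,-2.5,0],[-3.5,-2.5,0],[-3,-2,0],[-1.5,-1,0]], "twist": [0,0,0,0,0,0,0,0]}}

```text
clock: 1.75
position: [0.5752, 0.0018, 0.2312]
tool_rot: [-3.141, 0.001, 2.669]
force: [-0.8, 0.2, -0.1]
grip_width: 0.0855
finger_force: 0.0
```

{"fn": "move_arm", "kwargs": {"gripper": [1,1,1,1,1,1], "linear": [[0,0,0],[0,0,0],[0,0,0],[0,0,0],[0,0,0],[0,0,0]], "twist": [5,8,8,8,0,0]}}

```text
clock: 2.35
position: [0.5745, 0.0057, 0.2312]
tool_rot: [-3.141, 0.0, 2.171]
force: [0.6, -0.0, -0.2]
grip_width: 0.0857
finger_force: 0.0
```

Run:
```python
from h import *
import pickle
d=grab('wrist','w1.png');pickle.dump(d,open('w1.pkl','wb'));o=monitor.observe();print(o['clock'],o['position'],o['tool_rot'],d['eye'],np.round(o['qpos'],2))
for p in [(.5385,-.0169,.09),(.573,.007,.114),(.463,-.309,.087)]: print(proj(d,p))
```

```text
2.4 [0.57451449 0.00575285 0.23127764] [-3.14145721e+00 -4.87303737e-05  2.17060904e+00] [0.53040178 0.06784475 0.3730831 ] [-0.29  0.45  0.24  1.75 -0.13  0.96  0.61]
(np.float64(214.00585634451033), np.float64(180.4498602172128))
(np.float64(253.8360173242608), np.float64(186.50369643765512))
(np.float64(43.50986937739333), np.float64(329.7534094815435))
```

View pics/w1.png

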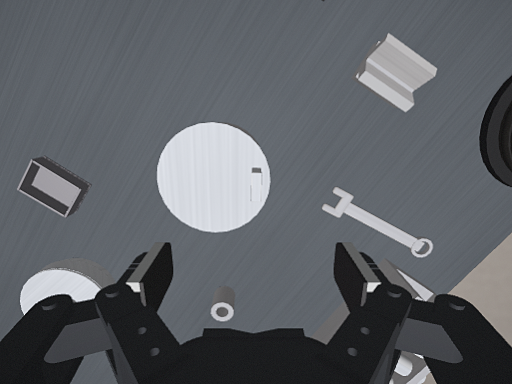

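Run:
```python
from h import *
import pickle
d=pickle.load(open('w1.pkl','rb'));g=cv2.cvtColor(d['img'],cv2.COLOR_RGB2GRAY)
m=cv2.inRange(g,175,255);cs,_=cv2.findContours(m,cv2.RETR_EXTERNAL,cv2.CHAIN_APPROX_NONE)
for c in cs:
    if cv2.contourArea(c)>3000:
        e=cv2.fitEllipse(c);print(e,onz(d,*e[0],.09))
q=cv2.resize(g[155:215,230:280],None,fx=10,fy=10,interpolation=2)
q=cv2.normalize(np.clip(q,120,255),None,0,255,cv2.NORM_MINMAX);cv2.imwrite('pics/w1c.png',q)
```

```text
((213.03619384765625, 176.76190185546875), (107.40950012207031, 113.43397521972656), 117.12102508544922) [ 0.53553515 -0.01407665  0.09      ]
```

View pics/w1c.png

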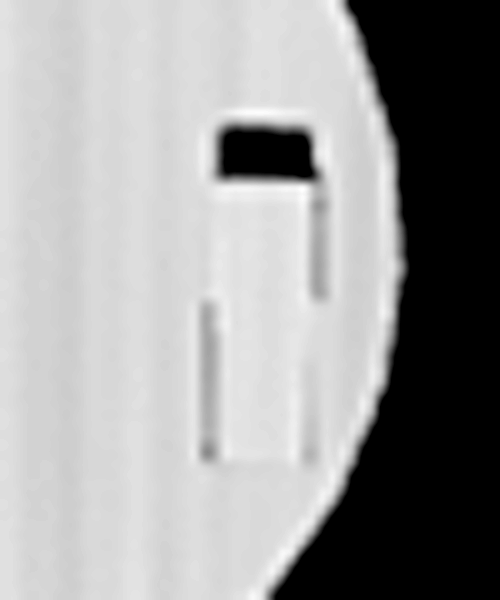

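```bash
cat >> h.py <<'E'
def totool(o,w):
    return np.round(R.from_euler('xyz',o['tool_rot']).as_matrix().T@np.array(w)*100,2)
E
python3 - <<'E'
from h import *
import pickle
d=pickle.load(open('w1.pkl','rb'));o=monitor.observe()
P=lambda x,y,z:onz(d,230+x/10-.45,155+y/10-.45,z)
c=P(261,322,.114);print('tab',c)
a=P(212,182,.114);b=P(210,462,.114);e=P(312,182,.114);print(np.linalg.norm(a-b),np.linalg.norm(a-e),'yaw of x',np.arctan2(*(a-b)[[1,0]])-np.pi/2)
D=pickle.load(open('d0.pkl','rb'))
for k in D.values():k['rotation']=R.from_euler('xyz',k['rotation']).as_matrix()
# two view heights
print('scene-wrist tab top edge',tri([ray(D['scene'],230+179/6,180+80/6),ray(d,255.6,186.7)]))
cc=np.array([.5355,-.0141,.114]);v=(c-cc)[:2];print('ctr-tab',np.linalg.norm(v),np.arctan2(v[1],v[0]))
print('cover ctr 2view',tri([ray(D['scene'],258.6,191.8),ray(d,213.04,176.76),ray(D['top'],260.48,192.25)]))
for z in(.09,.114):print(totool(o,c-o['position']), totool(o,[0,0,z-o['position'][2]]))
E
```

```text
tab [0.57459679 0.00779109 0.114     ]
0.028338925025044013 0.009576528077280318 yaw of x 0.5908365478067741
scene-wrist tab top edge [0.5751523  0.00752956 0.10734897]
ctr-tab 0.04480824566475237 0.5104277294284262
cover ctr 2view [ 0.53746781 -0.01634042  0.08526672]
[ 0.16  0.12 11.73] [-0.    0.   14.13]
[ 0.16  0.12 11.73] [-0.    0.   11.73]
```

{"fn": "move_arm", "kwargs": {"gripper": [0.4,0.4,0.4,0.4,0.4,0.4,0.4], "linear": [[0.15,0.1,2],[0,0,3],[0,0,3],[0,0,2],[0,0,1.4],[0,0,1],[0,0,0]], "twist": [0,0,0,0,0,0,0]}}

```text
clock: 3.1
position: [0.5743, 0.0077, 0.1066]
tool_rot: [-3.141, -0.001, 2.167]
force: [-0.4, -0.4, 0.5]
grip_width: 0.0342
finger_force: 0.0
```

{"fn": "move_arm", "kwargs": {"gripper": [0,0,0,0,0,0], "linear": [[0,0,0],[0,0,0],[0,0,0],[0,0,0],[0,0,0],[0,0,0]], "twist": [0,0,0,0,0,0], "squeeze": 20}}

```text
clock: 3.7
position: [0.5752, 0.0078, 0.1082]
tool_rot: [3.14, 0.001, 2.167]
force: [-1.6, -0.3, 7.5]
grip_width: 0.0095
finger_force: 24.2
```

{"fn": "move_arm", "kwargs": {"gripper": [0,0,0,0,0,0], "linear": [[0,-0.15,-0.3],[0,-0.15,-0.3],[0,-0.15,-0.3],[0,-0.15,-0.3],[0,0,0],[0,0,0]], "twist": [0,0,0,0,0,0]}}

```text
clock: 4.3
position: [0.5701, 0.0047, 0.1195]
tool_rot: [3.141, 0.0, 2.167]
force: [3.7, 2.8, 0.4]
grip_width: 0.0094
finger_force: 23.4
```

Run:
```python
from h import *
import pickle
s=grab('scene');w=grab('wrist');t=grab('top');o=monitor.observe();print(o['clock'],o['position'],o['force'],o['moment'],o['finger_force'],o['grip_width'])
bg=lambda d:cv2.cvtColor(d['img'],cv2.COLOR_RGB2BGR)
a=cv2.resize(bg(s)[140:240,200:310],(550,500),interpolation=2);b=cv2.resize(bg(w)[100:300,150:350],(250,250));c=cv2.resize(bg(t)[150:230,210:310],(250,200))
O=np.zeros((500,800,3),np.uint8);O[:,:550]=a;O[:250,550:]=b;O[250:450,550:]=c;cv2.imwrite('pics/c3.png',O)
```

```text
4.45 [0.5701941  0.00470809 0.11939389] [4.94602806 3.26100477 1.26669399] [ 0.81530709 -1.00798229 -0.05729461] 23.424309762194753 0.00923018407760837
```

View pics/c3.png

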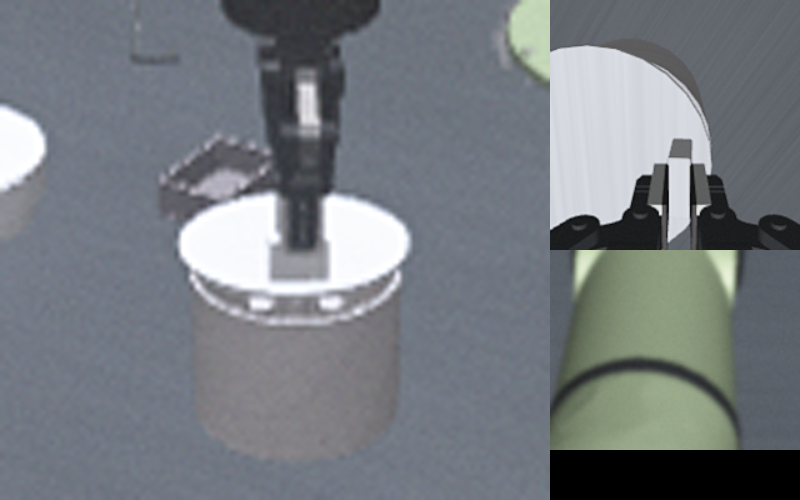

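{"fn": "move_arm", "kwargs": {"gripper": [0,0,0,0,0,0], "linear": [[0,-0.1,-0.3],[0,-0.1,-0.3],[0,-0.1,-0.3],[0,-0.1,-0.3],[0,0,0],[0,0,0]], "twist": [0,0,0,0,0,0]}}

```text
clock: 5.05
position: [0.5661, 0.0019, 0.1312]
tool_rot: [-3.141, -0.0, 2.166]
force: [0.2, 0.2, -1.5]
grip_width: 0.0091
finger_force: 23.5
```

Run:
```python
from h import *
s=grab('scene');w=grab('wrist');o=monitor.observe();print(o['clock'],o['position'],o['force'],o['moment'],o['finger_force'],o['grip_width'])
gs=cv2.cvtColor(s['img'],cv2.COLOR_RGB2GRAY);m=cv2.inRange(gs,205,255)[165:210,228:290]
ys,xs=np.nonzero(m);print('scene left',xs.min()+228,ys[xs==xs.min()].mean()+165,'right',xs.max()+228,ys[xs==xs.max()].mean()+165)
gw=cv2.cvtColor(w['img'],cv2.COLOR_RGB2GRAY);m=cv2.inRange(gw,185,255);cs,_=cv2.findContours(m,0,1)
c=max(cs,key=cv2.contourArea);e=cv2.fitEllipse(cv2.convexHull(c));print(e)
for r in [(.53,-.018,.09),(.53,-.018,.1),(.53,-.018,.11)]: print(proj(s,r),proj(w,r))
bg=lambda d:cv2.cvtColor(d['img'],cv2.COLOR_RGB2BGR)
O=np.zeros((500,800,3),np.uint8);O[:,:440]=cv2.resize(bg(s)[150:250,215:303],(440,500),interpolation=2);O[:360,440:]=cv2.resize(bg(w)[100:300,120:320],(360,360));cv2.imwrite('pics/c4.png',O)
```

```text
5.15 [0.56619672 0.002014   0.13114776] [ 0.14270596 -0.01762452 -0.72333233] [ 0.01407036 -0.04251435 -0.01403435] 23.522210715163965 0.00913786393350539
scene left 236 184.5 right 281 183.5
((191.2472381591797, 220.4813995361328), (160.6993865966797, 183.2015838623047), 123.77269744873047)
(np.float64(259.59044911939446), np.float64(188.83754860466422)) (np.float64(196.7379913435629), np.float64(213.57811818239657))
(np.float64(259.59669860055), np.float64(185.51043057466538)) (np.float64(193.85659049645466), np.float64(219.04939411211245))
(np.float64(259.60303360600915), np.float64(182.1550447761296)) (np.float64(190.66493555995928), np.float64(225.11004220125741))
```

View pics/c4.png

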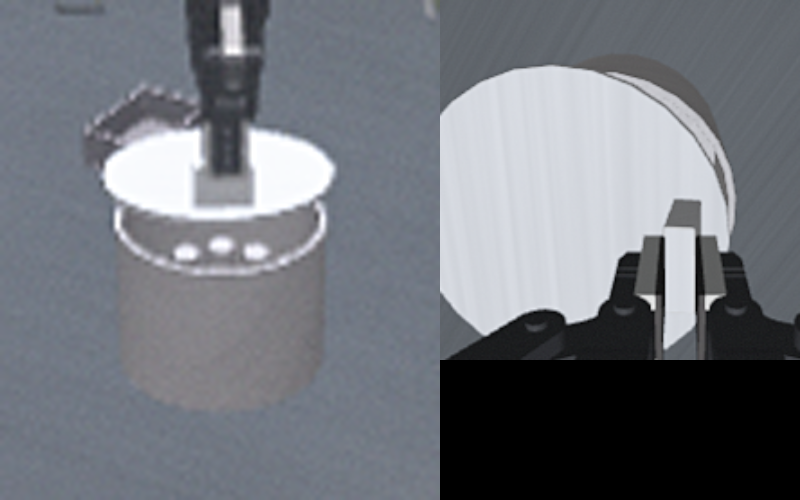

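```bash
cat > til.py <<'E'
from h import *
import pickle
def ell(s):
    g=cv2.cvtColor(s['img'],cv2.COLOR_RGB2GRAY);m=cv2.inRange(g,205,255);m[:,:225]=0;m[:,295:]=0;m[:155]=0;m[204:]=0
    pts=[]
    for x in range(232,290):
        y=np.nonzero(m[:,x])[0]
        if len(y)>2:
            if abs(x-260)>9: pts+= [(x,y.min())]
            yy=y[y<y.min()+26]
            if abs(x-260)>9: pts+= [(x,yy.max())]
    return cv2.fitEllipse(np.array(pts,np.float32))
def rep(s,tabxy,yaw=.59):
    e=ell(s);(u,v),(b,a),an=e;h=min(a,b)/2
    c=np.cos(yaw);q=np.sin(yaw);print('ell',np.round((u,v,a,b,an),2))
    def zat(p,row):
        zs=np.linspace(.05,.16,1101);r=[proj(s,(*p,z))[1] for z in zs];return zs[np.argmin(abs(np.array(r)-row))]
    tx=np.array(tabxy);k=np.array([c,q])
    print('heel z',zat(tx-.105*k,v-h),'centre z',zat(tx-.045*k,v),'tab edge z',zat(tx+.015*k,v+h))
E
python3 - <<'E'
from til import *
d=pickle.load(open('d0.pkl','rb'))['scene'];d['rotation']=R.from_euler('xyz',d['rotation']).as_matrix()
rep(d,(.5746,.0078)); rep(grab('scene'),(.566,.002)); print(monitor.observe()['force'])
E
```

```text
ell [258.6  191.86  45.78  22.25  89.94]
heel z 0.08480000000000001 centre z 0.0847 tab edge z 0.0875
ell [258.71 187.8   41.98  30.67  93.1 ]
heel z 0.10470000000000002 centre z 0.091 tab edge z 0.08070000000000001
[ 0.50445515  0.65857659 -1.01989621]
```

Run:
```python
from til import *
s=grab('scene');g=cv2.cvtColor(s['img'],cv2.COLOR_RGB2GRAY).astype(int)
for x in(245,248,272,275): print(x,g[170:206,x].tolist())
k=np.array([np.cos(.59),np.sin(.59)])
def zat(p,row):
    zs=np.linspace(.05,.16,1101);r=[proj(s,(*p,z))[1] for z in zs];return zs[np.argmin(abs(np.array(r)-row))]
tx=np.array([.566,.002])
for r in(175,176):print(zat(tx-.105*k,r))
for r in(193,194):print(zat(tx+.015*k,r))
```

```text
245 [90, 97, 91, 119, 165, 176, 173, 221, 253, 251, 250, 250, 251, 250, 251, 250, 250, 250, 250, 250, 251, 247, 187, 142, 119, 119, 118, 119, 122, 119, 134, 160, 150, 127, 133, 129]
248 [92, 96, 94, 91, 121, 166, 209, 250, 251, 250, 250, 250, 250, 250, 251, 249, 249, 250, 249, 250, 250, 253, 244, 146, 134, 121, 125, 128, 124, 122, 122, 134, 169, 157, 125, 124]
272 [122, 116, 121, 120, 121, 121, 114, 204, 255, 252, 251, 251, 251, 251, 250, 251, 250, 250, 250, 251, 254, 246, 132, 134, 133, 133, 136, 136, 130, 131, 153, 195, 180, 119, 121, 120]
275 [117, 118, 122, 119, 119, 125, 120, 116, 209, 255, 253, 251, 251, 251, 251, 251, 250, 250, 252, 252, 228, 134, 129, 128, 129, 127, 124, 121, 123, 171, 205, 118, 116, 121, 118, 118]
0.09690000000000001
0.0938
0.1104
0.10750000000000001
```

The disc's far edge is at row 175 and its near edge at about 193. That gives a tilt of about 6°, with the heel raised about 1 cm. I'll set the heel back on the rim and tip it further, pulling against the mouth wall.

{"fn": "move_arm", "kwargs": {"gripper": [0,0,0,0,0,0], "linear": [[0,0.25,0],[0,0.25,0.2],[0,0,0.25],[0,0,0.25],[0,0,0.2],[0,0,0]], "twist": [0,0,0,0,0,0]}}

```text
clock: 5.85
position: [0.5704, 0.0049, 0.122]
tool_rot: [-3.141, -0.0, 2.167]
force: [-0.8, 0.2, -1.0]
grip_width: 0.0092
finger_force: 23.5
```

{"fn": "move_arm", "kwargs": {"gripper": [0,0,0], "linear": [[0,0,0.1],[0,0,0.1],[0,0,0]], "twist": [0,0,0]}}

```text
clock: 6.15
position: [0.5705, 0.005, 0.1202]
tool_rot: [-3.142, -0.0, 2.167]
force: [0.4, 0.2, -1.4]
grip_width: 0.0093
finger_force: 23.5
```

{"fn": "move_arm", "kwargs": {"gripper": [0,0,0], "linear": [[0,0,0.1],[0,0,0.1],[0,0,0]], "twist": [0,0,0]}}

```text
clock: 6.45
position: [0.5706, 0.005, 0.1182]
tool_rot: [3.142, 0.0, 2.167]
force: [0.7, 0.5, 0.8]
grip_width: 0.0088
finger_force: 22.9
```

{"fn": "move_arm", "kwargs": {"gripper": [0,0,0], "linear": [[0,0,0.1],[0,0,0.1],[0,0,0]], "twist": [0,0,0]}}

```text
clock: 6.75
position: [0.5706, 0.005, 0.1162]
tool_rot: [3.142, -0.0, 2.167]
force: [-0.7, 0.4, 0.1]
grip_width: 0.009
finger_force: 22.4
```

{"fn": "move_arm", "kwargs": {"gripper": [0,0,0,0], "linear": [[0,-0.1,0],[0,-0.1,0],[0,-0.1,0],[0,0,0]], "twist": [0,0,0,0]}}

```text
clock: 7.15
position: [0.5698, 0.0043, 0.1171]
tool_rot: [3.138, 0.001, 2.167]
force: [7.6, 6.5, 4.4]
grip_width: 0.0091
finger_force: 23.2
```

{"fn": "move_arm", "kwargs": {"gripper": [0,0,0,0], "linear": [[0,-0.1,-0.2],[0,-0.1,-0.2],[0,-0.1,-0.2],[0,0,0]], "twist": [0,0,0,0]}}

```text
clock: 7.55
position: [0.5676, 0.0028, 0.1234]
tool_rot: [3.137, 0.001, 2.167]
force: [9.0, 6.9, 2.3]
grip_width: 0.0093
finger_force: 26.2
```

{"fn": "move_arm", "kwargs": {"gripper": [0,0,0,0], "linear": [[0,-0.1,-0.2],[0,-0.1,-0.2],[0,-0.1,-0.2],[0,0,0]], "twist": [0,0,0,0]}}

```text
clock: 7.95
position: [0.5651, 0.0011, 0.1294]
tool_rot: [3.137, 0.001, 2.167]
force: [9.2, 7.6, 3.4]
grip_width: 0.0089
finger_force: 28.6
```

```bash
cat > m.py <<'E'
from til import *
s=grab('scene');o=monitor.observe();print(o['clock'],o['position'],o['force'])
g=cv2.cvtColor(s['img'],cv2.COLOR_RGB2GRAY).astype(float);T=[];B=[]
def cross(col,r0,up):
    rng=range(r0,150,-1) if up else range(r0,215)
    for r in rng:
        n=r-1 if up else r+1
        if col[n]<195: return r+(-1 if up else 1)*(col[r]-195)/(col[r]-col[n])
k=np.array([np.cos(.59),np.sin(.59)]);tx=o['position'][:2]
r0=int(proj(s,(*(tx-.045*k),o['position'][2]-.018))[1])
for x in(245,247,249,271,273,275):
    T.append(cross(g[:,x],r0,1));B.append(cross(g[:,x],r0,0))
f=np.array([np.sqrt(1-((x-259)/22.8)**2) for x in(245,247,249,271,273,275)])
T,B=np.array(T),np.array(B);c=(T+B).mean()/2;h=((B-T)/2/f).mean();print(np.round(T,1),np.round(B,1),c,h)
def zat(p,row):
    zs=np.linspace(.05,.19,1401);r=[proj(s,(*p,z))[1] for z in zs];return zs[np.argmin(abs(np.array(r)-row))]
print('heel z',zat(tx-.105*k,c-h)+.005,'tab edge',zat(tx+.015*k,c+h)+.0025)
E
python3 m.py
```

```text
8.0 [0.56517017 0.00113421 0.12933609] [9.35312453 7.19355521 2.51579184]
[178.7 149.8 181.6 141.    inf 163.4] [182.2 193.1 193.5 192.4 181.3 184.6] inf -inf
heel z 0.055 tab edge 0.052500000000000005m.py:8: RuntimeWarning: divide by zero encountered in scalar divide
  if col[n]<195: return r+(-1 if up else 1)*(col[r]-195)/(col[r]-col[n])
m.py:17: RuntimeWarning: invalid value encountered in scalar add
  print('heel z',zat(tx-.105*k,c-h)+.005,'tab edge',zat(tx+.015*k,c+h)+.0025)
```

{"fn": "move_arm", "kwargs": {"gripper": [0,0,0,0], "linear": [[0,-0.1,-0.2],[0,-0.1,-0.2],[0,-0.1,-0.2],[0,0,0]], "twist": [0,0,0,0]}}

```text
clock: 8.4
position: [0.5624, -0.0008, 0.1353]
tool_rot: [3.137, 0.001, 2.167]
force: [7.9, 6.2, 2.1]
grip_width: 0.0092
finger_force: 30.2
```

Run:
```python
from til import *
s=grab('scene');o=monitor.observe();print(o['clock'],o['position'],o['force'])
g=cv2.cvtColor(s['img'],cv2.COLOR_RGB2GRAY).astype(int)
for x in(240,245,248,272,275): print(x,g[170:200,x].tolist())
```

```text
8.45 [ 0.56236864 -0.00074885  0.13522875] [8.1068796  4.92544313 3.31429612]
240 [111, 87, 85, 84, 84, 97, 142, 180, 165, 88, 91, 85, 130, 230, 254, 251, 251, 252, 253, 236, 148, 118, 112, 112, 103, 107, 133, 185, 199, 137]
245 [92, 97, 92, 117, 167, 180, 176, 174, 186, 163, 63, 157, 246, 253, 251, 250, 250, 251, 251, 250, 226, 164, 141, 119, 120, 116, 119, 118, 116, 118]
248 [93, 94, 95, 94, 123, 165, 193, 180, 81, 81, 93, 209, 255, 251, 251, 250, 250, 250, 250, 251, 244, 164, 158, 138, 124, 124, 126, 125, 126, 125]
272 [123, 120, 121, 118, 124, 121, 119, 117, 120, 119, 110, 205, 255, 252, 251, 250, 250, 251, 253, 243, 145, 139, 139, 132, 129, 130, 130, 134, 129, 130]
275 [122, 119, 119, 115, 117, 121, 117, 123, 119, 117, 111, 156, 238, 254, 251, 251, 251, 252, 246, 155, 131, 125, 128, 128, 126, 130, 126, 123, 119, 169]
```

{"fn": "move_arm", "kwargs": {"gripper": [0,0,0,0,0,0,0,0], "linear": [[0,0.15,-0.3],[0,0.15,-0.6],[0,0.1,-1],[0,0,-1.5],[0,0,-2],[0,0,-2],[0,0,-1.5],[0,0,-0.5]], "twist": [0,0,0,0,0,0,0,0]}}

```text
clock: 9.25
position: [0.5643, 0.0002, 0.2303]
tool_rot: [3.14, 0.001, 2.166]
force: [-0.5, -0.4, -0.9]
grip_width: 0.009
finger_force: 25.8
```

{"fn": "move_arm", "kwargs": {"gripper": [0,0,0,0,0,0], "linear": [[0,0,0],[0,0,0],[0,0,0],[0,0,0],[0,0,0],[0,0,0]], "twist": [0,0,0,0,0,0], "squeeze": 70}}

```text
clock: 9.85
position: [0.5639, 0.0004, 0.2281]
tool_rot: [-3.141, -0.0, 2.167]
force: [-0.6, -0.7, -2.2]
grip_width: 0.0069
finger_force: 67.3
```

Run:
```python
from til import *
s=grab('scene','s5.png');w=grab('wrist','w5.png');o=monitor.observe();print(o['clock'],o['position'],o['force'],o['moment'],o['finger_force'],o['grip_width'])
pickle.dump((s,w),open('p5.pkl','wb'))
# pot rim now open: bright rim ring in scene / wrist
b=cv2.cvtColor(w['img'],cv2.COLOR_RGB2BGR);a=cv2.cvtColor(s['img'],cv2.COLOR_RGB2BGR)
O=np.zeros((480,800,3),np.uint8);O[:300,:400]=cv2.resize(b,(400,300));O[:480,400:]=cv2.resize(a[120:240,200:300],(400,480),interpolation=2);cv2.imwrite('pics/c5.png',O)
```

```text
9.95 [5.63920385e-01 4.56351877e-04 2.28202084e-01] [ 0.66277984 -0.62723845 -0.94835871] [ 0.00586079 -0.00120014 -0.02279414] 67.3339424841106 0.007260795119770234
```

View pics/c5.png

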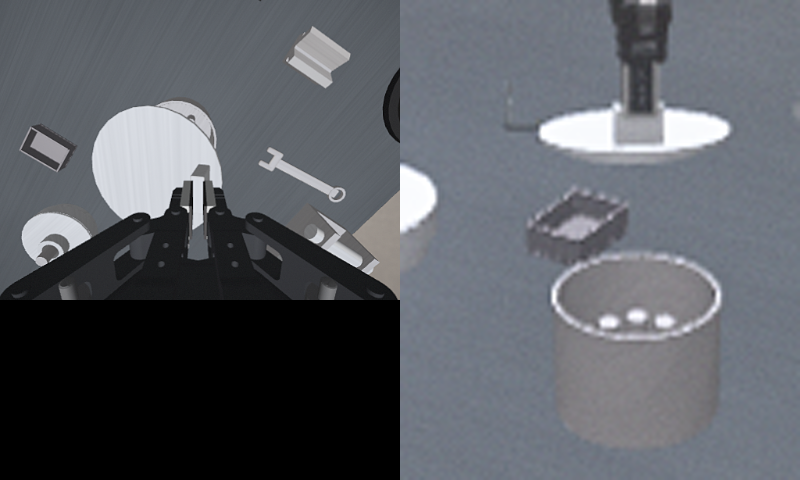

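{"fn": "move_arm", "kwargs": {"gripper": [0,0,0,0,0,0,0,0], "linear": [[1,0.4,0],[2.4,0.8,0],[3.6,1.3,0],[4,1.4,0],[4,1.4,0],[4,1.4,0],[4,1.4,0],[3.6,1.3,0]], "twist": [0,0,0,0,0,0,0,0]}}

```text
clock: 10.75
position: [0.491, 0.2762, 0.2284]
tool_rot: [3.141, -0.0, 2.168]
force: [0.2, 0.4, -1.3]
grip_width: 0.007
finger_force: 67.4
```

{"fn": "move_arm", "kwargs": {"gripper": [0,0,0,0,0,0,0,0], "linear": [[2.6,0.9,0],[1.2,0.4,2],[0.4,0.1,3],[0,0,3.5],[0,0,3.5],[0,0,2.5],[0,0,1.3],[0,0,0.5]], "twist": [0,0,0,0,0,0,0,0]}}

```text
clock: 11.55
position: [0.4799, 0.3162, 0.0644]
tool_rot: [-3.14, -0.0, 2.167]
force: [0.2, 0.9, -0.8]
grip_width: 0.0073
finger_force: 67.5
```

Run:
```python
from til import *
s=grab('scene','s6.png');t=grab('top','t6.png');w=grab('wrist','w6.png');o=monitor.observe();print(o['clock'],o['position'],o['force'],o['moment'],o['grip_width'])
# pot mouth from earlier wrist frame p5? use scene rim ring fit
s5,w5=pickle.load(open('p5.pkl','rb'))
for nm,d,(x0,x1,y0,y1) in(('scene',s,(236,284,180,208)),):
    g=cv2.cvtColor(d['img'],cv2.COLOR_RGB2GRAY);m=cv2.inRange(g,170,255);M=np.zeros_like(m);M[y0:y1,x0:x1]=m[y0:y1,x0:x1]
    cs,_=cv2.findContours(M,0,1);c=max(cs,key=lambda c:cv2.arcLength(c,1));e=cv2.fitEllipse(c);print(nm,e,onz(d,*e[0],.085))
g=cv2.cvtColor(t['img'],cv2.COLOR_RGB2GRAY);m=cv2.inRange(g,0,0)
print(g[170:215,240:282:3])
```

```text
11.7 [0.48078984 0.31643568 0.06616623] [ 1.04807856 -0.94633039 -0.77789085] [-0.01454088 -0.02704338 -0.00772075] 0.006994897330804024
scene ((258.3593444824219, 193.61607360839844), (21.015079498291016, 41.477657318115234), 89.72734832763672) [ 0.54555482 -0.0126211   0.085     ]
[[ 97 100 102 100 103 101 101 101 103  98 104 101 102  98]
 [ 97  97  96  99  98 103 101 104 101 103 100 100 102  99]
 [ 99  99  99 102  98 109 119 126 112 103 101  99  98  98]
 [ 98 101 100 104 107 131 148 153 140 110 103 103  98  99]
 [103  98  97 104 130 154 155 150 159 135 114 102  97  98]
 [ 99  98 103 116 157 152 135 129 142 154 138 102  99 101]
 [101 100 102 141 159 126 117 112 115 138 159 111 101 102]
 [ 99 100 112 160 135 112 110 109 104 113 153 136  96  99]
 [102 102 128 156 118 115 131 123 111  99 127 160 105  99]
 [102 104 153 137 117 148 175 171 152 103 106 165 119 102]
 [101 109 165 125 147 198 217 218 205 139  95 150 142 106]
 [103 123 157 132 190 227 232 234 231 194 109 118 165 102]
 [101 141 149 164 224 234 236 236 236 225 148 101 166 103]
 [100 152 136 199 235 235 235 237 237 233 194  96
[... 1139 characters left out ...]
5 231 236 236 192 204 236 235 235 235 235 182 102]
 [101 109 216 237 237 205 214 235 229 231 236 232 161  93]
 [103 101 185 235 237 227 229 233 205 222 235 227 129  99]
 [103 100 144 231 236 235 236 235 185 218 233 202 107  98]
 [105 101 114 213 233 235 235 235 197 225 230 166 102  98]
 [105 102 102 173 224 234 236 234 221 229 213 132  98 101]
 [101 101  99 130 199 232 234 235 230 221 170 110 102  97]
 [105 104 101 102 159 217 225 229 221 188 129 101 100 102]
 [104 103 101 100 121 171 187 197 185 143 109  98  99 100]
 [102 104 103 102 101 125 141 151 135 112 100  97  96  98]
 [103 100 104 103 100 101 112 117 109 103  98  98  97  98]
 [105 100 102  98  98 100 103 104 100  98  99  99  97  97]]
```

{"fn": "move_arm", "kwargs": {"gripper": [0,0,0,0,0,0,0,0], "linear": [[0,0,1],[0,0,0.8],[0,0,0.4],[0,0,0.2],[0,0,0.2],[0,0,0.2],[0,0,0],[0,0,0]], "twist": [0,0,0,0,0,0,0,0]}}

```text
clock: 12.5
position: [0.4804, 0.3159, 0.0373]
tool_rot: [-3.141, 0.0, 2.167]
force: [0.7, 0.6, 2.8]
grip_width: 0.0067
finger_force: 68.4
```

Run:
```python
from til import *
t=grab('top');o=monitor.observe();print(o['position'],o['force'])
g=cv2.cvtColor(t['img'],cv2.COLOR_RGB2GRAY);m=cv2.inRange(g,125,255);M=np.zeros_like(m);M[165:220,230:292]=m[165:220,230:292]
cs,_=cv2.findContours(M,0,1);c=cv2.convexHull(max(cs,key=cv2.contourArea));e=cv2.fitEllipse(c);print(e,onz(t,*e[0],.085),cv2.contourArea(c))
```

```text
[0.4804275  0.31595054 0.03735758] [1.16487808 0.99514324 3.01736894]
((260.1396484375, 192.3758087158203), (40.31040954589844, 40.673484802246094), 111.21530151367188) [ 0.53888971 -0.01598889  0.085     ] 1268.5
```

{"fn": "move_arm", "kwargs": {"gripper": [0,0,0,0,0,0,0,0], "linear": [[0,0,0],[0,0,0.1],[0,0,0.1],[0,0,0.1],[0,0,0.1],[0,0,0.1],[0,0,0],[0,0,0]], "twist": [0,0,0,0,0,0,0,0], "squeeze": 20}}

```text
clock: 13.35
position: [0.4813, 0.3165, 0.0332]
tool_rot: [3.14, -0.0, 2.166]
force: [0.5, 0.3, 17.6]
grip_width: 0.0066
finger_force: 75.2
```

{"fn": "move_arm", "kwargs": {"gripper": [0.15,0.3,0.4,0.4,0.4,0.4], "linear": [[0,0,0],[0,0,0],[0,0,0],[0,0,0],[0,0,0],[0,0,0]], "twist": [0,0,0,0,0,0]}}

```text
clock: 13.95
position: [0.4804, 0.3159, 0.0322]
tool_rot: [-3.141, 0.0, 2.167]
force: [0.3, -1.0, -0.6]
grip_width: 0.0343
finger_force: 0.0
```

{"fn": "move_arm", "kwargs": {"gripper": [0.4,0.4,0.6,1,1,1,1,1], "linear": [[0,0,-1],[0,0,-2],[0,0,-3.5],[0,0,-4],[0,0,-4],[0,0,-3.5],[0,0,-2],[0,0,-1]], "twist": [0,0,0,0,0,0,0,0]}}

```text
clock: 14.75
position: [0.4809, 0.3162, 0.2449]
tool_rot: [3.139, -0.0, 2.166]
force: [0.3, -0.2, -0.5]
grip_width: 0.0857
finger_force: 0.0
```

Run:
```python
from til import *
s=grab('scene','s7.png');t=grab('top','t7.png');w=grab('wrist','w7.png');o=monitor.observe();print(o['clock'],o['position'],o['tool_rot'],o['force'],o['grip_width'])
b=cv2.cvtColor(w['img'],cv2.COLOR_RGB2BGR);a=cv2.cvtColor(s['img'],cv2.COLOR_RGB2BGR)
g=cv2.cvtColor(s['img'],cv2.COLOR_RGB2GRAY);m=cv2.inRange(g,205,255);M=np.zeros_like(m);M[205:265,330:430]=m[205:265,330:430]
cs,_=cv2.findContours(M,0,1);e=cv2.fitEllipse(max(cs,key=cv2.contourArea));print('scene',e,onz(s,*e[0],.014))
g=cv2.cvtColor(w['img'],cv2.COLOR_RGB2GRAY);m=cv2.inRange(g,175,255);m[250:]=0;cs,_=cv2.findContours(m,0,1);e2=cv2.fitEllipse(max(cs,key=cv2.contourArea));print(e2,onz(w,*e2[0],.014),tri([ray(w,*e2[0]),ray(s,*e[0])]))
k=np.array([np.cos(.59),np.sin(.59)])
for tt in np.arange(0,6.3,.79): # predicted level-disc outline vs brightness flip
    pass
cv2.imwrite('pics/c7.png',np.hstack([cv2.resize(a[195:275,320:440],(480,320),interpolation=2),cv2.resize(b[60:300],(320,320))[:, :320]]))
```

```text
14.9 [0.48030655 0.31595433 0.24217319] [ 3.14153344e+00 -6.65556257e-05  2.16669547e+00] [-0.55493974 -0.21890737 -0.52143154] 0.08558392954428255
scene ((382.4073181152344, 232.1797332763672), (25.374753952026367, 48.5940055847168), 99.85896301269531) [0.44867607 0.29280877 0.014     ]
((219.19125366210938, 163.26144409179688), (84.29721069335938, 87.77558898925781), 121.46894836425781) [0.44057863 0.29214277 0.014     ] [0.44063046 0.29095862 0.00848387]
```

View pics/c7.png

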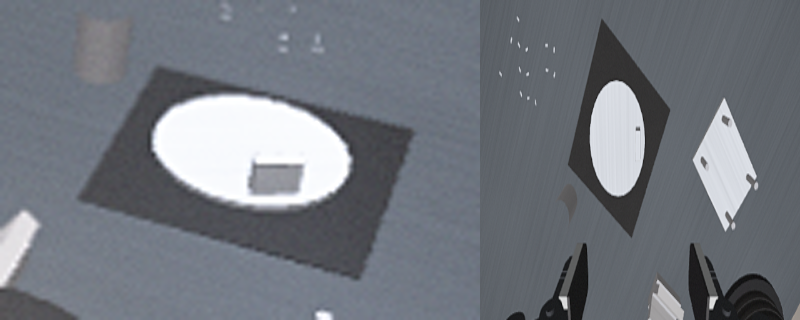

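The cover lies flat in the middle of the mat: in the scene crop it is centred near (252,150) with an even outline, and in the wrist crop it is well inside the black square. Next I look straight down into the pot with the wrist camera, on the way to the lid set.

{"fn": "move_arm", "kwargs": {"gripper": [1,1,1,1,1,1,1,1], "linear": [[-1.5,-0.7,0],[-3,-1.4,0],[-4.3,-2,0],[-4.3,-2,0],[-4.3,-2,0],[-4.3,-2,0],[-4.3,-1.8,0],[-3,-1.3,0]], "twist": [0,0,0,0,0,0,0,0]}}

```text
clock: 15.7
position: [0.5332, -0.0023, 0.2412]
tool_rot: [-3.139, 0.0, 2.164]
force: [0.4, 0.5, -0.0]
grip_width: 0.0855
finger_force: 0.0
```

{"fn": "move_arm", "kwargs": {"gripper": [1,1,1], "linear": [[-1.5,-0.5,0],[0,0,0],[0,0,0]], "twist": [0,0,0]}}

```text
clock: 16.0
position: [0.5376, -0.0135, 0.2413]
tool_rot: [-3.14, -0.001, 2.166]
force: [0.5, -0.3, -0.0]
grip_width: 0.0853
finger_force: 0.0
```

Run:
```python
from til import *
w=grab('wrist','w8.png');t=grab('top');o=monitor.observe();print(o['clock'],o['position'],o['tool_rot'],w['eye'])
pickle.dump((w,o),open('w8.pkl','wb'))
u0,v0=proj(w,(.539,-.016,.085));print(u0,v0)
g=cv2.GaussianBlur(cv2.cvtColor(w['img'],cv2.COLOR_RGB2GRAY),(3,3),0)
# radial profile for rim: print few
for a in range(0,360,30):
    r=np.arange(35,66);xs=(u0+r*np.cos(np.radians(a))).astype(int);ys=(v0+r*np.sin(np.radians(a))).astype(int)
    print(a,g[ys.clip(0,383),xs.clip(0,511)].tolist())
```

```text
16.1 [ 0.53779893 -0.01249935  0.24174526] [-3.14083326e+00 -7.07479732e-04  2.16764328e+00] [0.49405278 0.04881537 0.38324914]
254.1358706828159 181.02321644727527
0 [129, 132, 132, 133, 134, 134, 133, 133, 132, 131, 151, 198, 221, 186, 137, 123, 128, 128, 127, 126, 126, 127, 128, 128, 128, 128, 129, 129, 129, 127, 126]
30 [131, 132, 132, 132, 132, 132, 131, 129, 131, 175, 212, 221, 202, 142, 127, 128, 129, 127, 127, 127, 128, 130, 129, 129, 130, 127, 127, 127, 128, 128, 128]
60 [125, 126, 126, 127, 126, 127, 125, 127, 159, 218, 218, 187, 144, 123, 126, 128, 128, 128, 128, 127, 127, 127, 126, 127, 128, 129, 128, 127, 126, 125, 125]
90 [117, 117, 117, 117, 117, 116, 110, 133, 199, 224, 180, 136, 125, 127, 127, 126, 126, 126, 125, 125, 125, 125, 127, 128, 128, 127, 126, 126, 126, 126, 126]
120 [117, 118, 117, 117, 116, 115, 113, 111, 146, 199, 218, 214, 150, 128, 128, 129, 130, 129, 130, 129, 129, 128, 129, 129, 128, 128, 128, 128, 128, 128, 128]
150 [112, 113, 113, 113, 112, 113, 112, 112, 109, 109, 127, 203, 228, 173, 134, 123, 125, 125, 126, 126, 127, 127, 127, 127, 127, 127, 126, 
[... 279 characters left out ...]
 125, 128, 129, 128, 128, 128, 128, 127, 126, 125, 125, 126]
240 [229, 229, 228, 228, 226, 225, 225, 226, 230, 231, 231, 229, 221, 218, 220, 187, 130, 123, 125, 126, 129, 130, 128, 126, 124, 124, 126, 127, 129, 129, 128]
270 [227, 228, 228, 229, 230, 230, 229, 229, 229, 229, 229, 229, 227, 227, 227, 191, 132, 111, 116, 118, 121, 127, 130, 130, 130, 130, 129, 129, 129, 129, 129]
300 [192, 228, 230, 228, 228, 228, 229, 229, 230, 229, 229, 229, 229, 227, 203, 130, 114, 127, 127, 129, 129, 129, 130, 130, 130, 129, 130, 130, 130, 129, 130]
330 [227, 227, 227, 228, 228, 231, 226, 189, 141, 127, 130, 130, 177, 217, 207, 164, 125, 128, 129, 129, 130, 129, 129, 128, 128, 129, 128, 130, 129, 130, 130]
```

```bash
cat > circ.py <<'E'
from h import *
def edge(d,c,z,r0,r1,thr,n=180,skip=None,inward=True):
    """edge points of a bright horizontal circle near world c (height z), scanning radius r1->r0"""
    g=cv2.GaussianBlur(cv2.cvtColor(d['img'],cv2.COLOR_RGB2GRAY),(3,3),0).astype(np.float32);P=[]
    rs=np.arange(r1,r0,-.0005) if inward else np.arange(r0,r1,.0005)
    for a in np.linspace(0,2*np.pi,n,False):
        uv=np.array([proj(d,(c[0]+r*np.cos(a),c[1]+r*np.sin(a),z)) for r in rs],np.float32)
        p=cv2.remap(g,uv[None,:,0],uv[None,:,1],1,borderMode=0)[0]
        i=np.nonzero((p[1:]>=thr)&(p[:-1]<thr))[0]
        if len(i) and uv[i[0],1]<300: P.append(uv[i[0]+1])
    return np.array(P)
def circfit(d,P,z):
    X=np.array([onz(d,*p,z)[:2] for p in P])
    for _ in range(4):
        s=np.linalg.lstsq(np.c_[2*X,np.ones(len(X))],(X**2).sum(1),rcond=None)[0];r=np.sqrt(s[2]+s[0]**2+s[1]**2)
        e=np.linalg.norm(X-s[:2],axis=1)-r;k=abs(e)<max(.001,2*e.std());X=X[k]
    return s[:2],r,e.std(),len(X)
E
python3 - <<'E'
from circ import *
import pickle
w,o=pickle.load(open('w8.pkl','rb'))
P=edge(w,(.539,-.016),.085,.045,.068,165);c,r,sd,n=circfit(w,P,.085);print('wrist',c,r,sd,n)
t=pickle.load(open('d0.pkl','rb'))['top'];print(onz.__name__)
t=grab('top')
P=edge(t,(.539,-.016),.085,.045,.068,130);print('top',circfit(t,P,.085))
s=grab('scene')
P2=edge(s,(.545,-.0126),.085,.045,.068,165);c2,r2,sd,n=circfit(s,P2,.085);print('scene',c2,r2,sd,n)
e1=cv2.fitEllipse(edge(w,(.539,-.016),.085,.045,.068,165));e2=cv2.fitEllipse(P2);print('2view',tri([ray(w,*e1[0]),ray(s,*e2[0])]))
E
```

```text
wrist [ 0.53803501 -0.01651775] 0.05466695080250342 0.00019663035207637496 180
onz
top (array([ 0.53987671, -0.00632753]), np.float64(0.05525105560847731), np.float64(0.0017878442869739566), 23)
scene [ 0.54318196 -0.01343885] 0.05420204468165904 0.0005370533587445936 58
2view [ 0.53738027 -0.01580184  0.08038724]
```

{"fn": "move_arm", "kwargs": {"gripper": [1,1,1,1,1,1,1,1], "linear": [[-1,-1.2,0],[-2.4,-2.6,0],[-3.2,-3.6,0],[-3.2,-3.6,0],[-3.2,-3.6,0],[-3.2,-3.6,0],[-2.6,-3,0],[-1.4,-1.6,0]], "twist": [0,0,0,0,0,0,0,0]}}

```text
clock: 17.0
position: [0.4608, -0.3121, 0.2425]
tool_rot: [-3.141, 0.001, 2.163]
force: [-0.5, 0.4, -0.2]
grip_width: 0.0856
finger_force: 0.0
```

{"fn": "move_arm", "kwargs": {"gripper": [1,1,1], "linear": [[0,0,0],[0,0,0],[0,0,0]], "twist": [0,0,0]}}

```text
clock: 17.3
position: [0.4631, -0.3076, 0.2423]
tool_rot: [3.141, -0.0, 2.168]
force: [0.5, 0.4, -0.2]
grip_width: 0.0851
finger_force: 0.0
```

Run:
```python
from circ import *
import pickle
w=grab('wrist','w9.png');s=grab('scene','s9.png');o=monitor.observe();print(o['clock'],o['position'],o['tool_rot'],np.round(o['qpos'],2))
pickle.dump((w,s,o),open('w9.pkl','wb'))
P=edge(w,(.465,-.31),.045,.05,.078,165);print('cap disc',circfit(w,P,.045),proj(w,(.465,-.31,.045)))
P=edge(s,(.475,-.303),.045,.05,.078,190);print('cap scene',circfit(s,P,.045))
g=cv2.cvtColor(w['img'],cv2.COLOR_RGB2GRAY)
u,v=map(int,proj(w,(.465,-.31,.087)));print(u,v);print(g[v-24:v+26:2,u-24:u+26:2])
```

```text
17.4 [ 0.46328473 -0.30750002  0.24234321] [ 3.14133117e+00 -1.64951552e-04  2.16820340e+00] [ 0.22  0.42  0.35  1.79 -0.17  0.97  1.24]
cap disc (array([ 0.4642161, -0.3113989]), np.float64(0.06405196634449517), np.float64(0.00018295378659584225), 180) (np.float64(254.09364326821031), np.float64(172.75977548760113))
cap scene (array([ 0.47132837, -0.30571801]), np.float64(0.06489936335973345), np.float64(0.001007006526467659), 168)
254 181
[[240 241 240 238 238 239 242 250 203 147 118 107 104 115 155 195 245 245
  244 241 241 242 238 242 240]
 [240 240 238 238 240 246 203 131 163 198 228 234 238 224 192 114 124 226
  247 242 242 239 242 239 239]
 [240 238 238 239 245 201 116 219 241 241 239 238 237 237 245 250 218  99
  190 246 238 241 238 240 240]
 [238 239 239 242 222 181 242 239 238 238 238 238 237 243 243 239 243 238
  147 226 243 238 242 239 239]
 [239 240 240 239 168 240 238 238 239 236 217 183 199 235 246 240 237 237
  243 155 231 242 239 238 238]
 [240 240 243 206 238 238 237 239 227 157 107 108 106 104 185 221 238 240
  242 232 190 240 239 238 240]
 [240 242 244 215 238 237
[... 1270 characters left out ...]
36 237 239 238 239 236 237 237 228 237
  242 240 241 239 238 243 244]
 [240 237 241 242 239 240 239 239 239 239 239 240 205 239 233 242 242 242
  241 241 238 238 244 242 243]
 [237 242 240 240 240 239 239 239 241 240 239 239 240 239 241 241 241 240
  240 237 240 244 242 243 243]
 [244 240 240 240 239 240 239 240 239 238 239 238 240 241 241 241 240 239
  236 242 244 242 244 243 241]
 [239 240 240 239 240 239 241 239 238 240 238 241 240 241 240 240 238 236
  243 243 242 244 242 240 242]
 [241 240 240 240 240 240 239 238 239 239 242 240 242 240 240 236 239 244
  241 243 244 242 241 241 244]
 [240 239 240 241 240 239 238 240 239 241 241 241 240 240 236 241 244 241
  243 244 241 241 242 244 244]]
```

Run:
```python
from circ import *
import pickle
w,s,o=pickle.load(open('w9.pkl','rb'))
c=onz(w,253,181.8,.087);print(c,totool(o,c-o['position']),tri([ray(w,253,181.8),ray(s,187.2,157)]))
print('cap rel',totool(o,np.r_[.4642,-.3114,.1]-o['position']))
w8,o8=pickle.load(open('w8.pkl','rb'));print('pot rel tool',totool(o8,np.r_[.5380,-.0165,.085]-o8['position']))
```

```text
[ 0.46411385 -0.31116617  0.087     ] [-0.35 -0.14 15.53] [ 0.46375097 -0.31054692  0.08287083]
cap rel [-0.38 -0.15 14.23]
pot rel tool [-0.35 -0.2  15.67]
```

{"fn": "move_arm", "kwargs": {"gripper": [1,1,1,1,0.6,0.6,0.6,0.6], "linear": [[-0.45,-0.15,1.5],[0,0,3],[0,0,3.5],[0,0,3.5],[0,0,2.5],[0,0,1.7],[0,0,1],[0,0,0.7]], "twist": [0,0,0,0,0,0,0,0]}}

```text
clock: 18.2
position: [0.464, -0.3128, 0.0674]
tool_rot: [-3.141, -0.001, 2.167]
force: [0.4, -0.6, 0.1]
grip_width: 0.0509
finger_force: 0.0
```

{"fn": "move_arm", "kwargs": {"gripper": [0.5,0.5], "linear": [[0,0,0],[0,0,0]], "twist": [0,0]}}

```text
clock: 18.4
position: [0.4645, -0.3132, 0.0688]
tool_rot: [3.141, 0.001, 2.167]
force: [-0.1, 0.4, -0.2]
grip_width: 0.043
finger_force: 0.0
```

Run:
```python
from h import *
import numpy as np
p=[];
for i in range(3):
    w=grab('wrist','w10.png');p.append(monitor.observe()['position'])
o=monitor.observe();print(np.mean(p,0),o['force'],o['grip_width'],o['tool_rot'])
print(totool(o,np.r_[.4641,-.3112,.087]-np.mean(p,0)))
```

```text
[ 0.46455789 -0.31323051  0.06903536] [-0.39879864 -0.3617985   0.6984765 ] 0.042800015413702285 [3.14101957e+00 1.00944458e-03 2.16668820e+00]
[ 0.19  0.08 -1.8 ]
```

{"fn": "move_arm", "kwargs": {"gripper": [0,0,0,0,0,0], "linear": [[0,0,0],[0,0,0],[0,0,0],[0,0,0],[0,0,0],[0,0,0]], "twist": [0,0,0,0,0,0], "squeeze": 70}}

```text
clock: 19.15
position: [0.4645, -0.3131, 0.069]
tool_rot: [3.141, 0.001, 2.167]
force: [-1.4, 2.2, 10.6]
grip_width: 0.0176
finger_force: 68.1
```

{"fn": "move_arm", "kwargs": {"gripper": [0,0,0,0,0], "linear": [[0,0,-0.3],[0,0,-0.5],[0,0,-0.7],[0,0,0],[0,0,0]], "twist": [0,0,0,0,0]}}

```text
clock: 19.65
position: [0.4643, -0.3131, 0.0835]
tool_rot: [3.141, 0.0, 2.167]
force: [-0.4, -0.2, -2.8]
grip_width: 0.0174
finger_force: 68.4
```

{"fn": "move_arm", "kwargs": {"gripper": [0,0,0,0,0,0,0], "linear": [[0,0,-0.6],[0,0,-1.5],[0,0,-2.2],[0,0,-2.5],[0,0,-2],[0,0,-1.2],[0,0,0]], "twist": [0,0,0,0,0,0,0]}}

```text
clock: 20.35
position: [0.4647, -0.3133, 0.1846]
tool_rot: [3.14, 0.002, 2.167]
force: [1.5, 0.6, -2.9]
grip_width: 0.0173
finger_force: 68.5
```

{"fn": "move_arm", "kwargs": {"gripper": [0,0,0,0,0,0,0,0], "linear": [[0.5,0.6,0],[1.2,1.3,0],[2,2.2,0],[2.5,2.8,0],[2.7,3.1,0],[2.7,3.1,0],[2.7,3.1,0],[2.4,2.8,0]], "twist": [0,0,0,0,0,0,0,0]}}

```text
clock: 21.15
position: [0.5273, -0.0654, 0.1821]
tool_rot: [-3.14, -0.001, 2.168]
force: [0.6, -0.1, -3.7]
grip_width: 0.0176
finger_force: 68.6
```

{"fn": "move_arm", "kwargs": {"gripper": [0,0,0,0,0,0], "linear": [[1.8,2,0],[1.2,1.3,0],[0.5,0.5,0],[0,0,0],[0,0,0],[0,0,0]], "twist": [0,0,0,0,0,0]}}

```text
clock: 21.75
position: [0.5392, -0.0191, 0.1832]
tool_rot: [-3.141, 0.0, 2.165]
force: [-0.3, -0.5, -2.8]
grip_width: 0.0171
finger_force: 68.6
```

Run:
```python
from circ import *
p=[]
for i in range(3):
    w=grab('wrist','w11.png');o=monitor.observe();p.append(o['position'])
m=np.mean(p,0);print(o['clock'],m,o['force'],o['grip_width'],o['tool_rot'])
print('to go',totool(o,np.r_[.540,-.0175,.119]-m))
z=m[2]-.034+.010
P=edge(w,m[:2],z,.05,.078,165);print('cap',circfit(w,P,z),len(P))
```

```text
21.9 [ 0.53936136 -0.01880292  0.18330362] [-0.28218316  0.07108782 -3.41798048] 0.017356122084666643 [3.14158626e+00 1.37396023e-04 2.16548099e+00]
to go [0.07 0.13 6.43]
cap (array([ 0.53746293, -0.01766357]), np.float64(0.06312420740538562), np.float64(0.00020752022533442638), 127) 133
```

{"fn": "move_arm", "kwargs": {"gripper": [0,0,0,0,0,0,0,0], "linear": [[0.07,0.12,0.6],[0,0,1],[0,0,1],[0,0,0.8],[0,0,0.7],[0,0,0.6],[0,0,0.5],[0,0,0.4]], "twist": [0,0,0,0,0,0,0,0]}}

```text
clock: 22.7
position: [0.5402, -0.0167, 0.1269]
tool_rot: [-3.142, 0.0, 2.167]
force: [0.8, -0.1, -2.7]
grip_width: 0.0173
finger_force: 68.6
```

{"fn": "move_arm", "kwargs": {"gripper": [0,0,0,0,0,0], "linear": [[0,0,0.3],[0,0,0.2],[0,0,0.1],[0,0,0],[0,0,0],[0,0,0]], "twist": [0,0,0,0,0,0]}}

```text
clock: 23.3
position: [0.5402, -0.0166, 0.1215]
tool_rot: [3.141, 0.0, 2.167]
force: [-1.3, -0.0, -3.9]
grip_width: 0.0172
finger_force: 68.6
```

Not yet in contact, so I continue gently.

{"fn": "move_arm", "kwargs": {"gripper": [0,0,0,0], "linear": [[0,0,0.1],[0,0,0.1],[0,0,0],[0,0,0]], "twist": [0,0,0,0]}}

```text
clock: 23.7
position: [0.5401, -0.0166, 0.1193]
tool_rot: [-3.141, -0.0, 2.167]
force: [0.2, 0.5, -3.3]
grip_width: 0.0171
finger_force: 68.7
```

{"fn": "move_arm", "kwargs": {"gripper": [0,0,0,0], "linear": [[0,0,0.08],[0,0,0.08],[0,0,0],[0,0,0]], "twist": [0,0,0,0]}}

```text
clock: 24.1
position: [0.5402, -0.0167, 0.1189]
tool_rot: [3.141, -0.0, 2.166]
force: [-9.2, 0.2, 24.5]
grip_width: 0.0177
finger_force: 71.7
```

{"fn": "move_arm", "kwargs": {"gripper": [0,0,0.3,0.4,0.5,0.5], "linear": [[0,0,-0.08],[0,0,0],[0,0,0],[0,0,0],[0,0,0],[0,0,0]], "twist": [0,0,0,0,0,0]}}

```text
clock: 24.7
position: [0.5402, -0.0166, 0.1184]
tool_rot: [-3.142, 0.0, 2.167]
force: [-0.5, 0.3, -0.8]
grip_width: 0.0427
finger_force: 0.0
```

{"fn": "move_arm", "kwargs": {"gripper": [0.5,0.6,0.8,1,1,1,1,1], "linear": [[0,0,-1],[0,0,-2],[0,0,-3],[0,0,-3],[0,0,-2],[0,0,-1],[0,0,0],[0,0,0]], "twist": [0,0,0,0,0,0,0,0]}}

```text
clock: 25.5
position: [0.5398, -0.0166, 0.2378]
tool_rot: [-3.141, -0.0, 2.167]
force: [-0.5, 0.2, 0.2]
grip_width: 0.085
finger_force: 0.0
```

Run:
```python
from circ import *
import pickle
p=[]
for i in range(2):
    w=grab('wrist','w12.png');o=monitor.observe();p.append(o['position'])
s=grab('scene','s12.png');pickle.dump((w,s,o),open('w12.pkl','wb'))
m=np.mean(p,0);print(o['clock'],m,o['force'],o['grip_width'],o['tool_rot'])
for z in(.095,):
    P=edge(w,(.538,-.0165),z,.05,.078,165);c=circfit(w,P,z);print('cap disc',c,len(P),totool(o,np.r_[c[0],z]-m))
    P=edge(s,(.543,-.0134),z,.05,.078,190);print('scene',circfit(s,P,z),len(P),cv2.fitEllipse(P))
# collar outer edge (dark outline) around the predicted place
g=cv2.cvtColor(w['img'],cv2.COLOR_RGB2GRAY).astype(float)
for z,r in((.115,.023),):
    X=[]
    for a in np.linspace(0,2*np.pi,120,False):
        rs=np.arange(.019,.028,.0003);uv=np.array([proj(w,(c[0][0]+q*np.cos(a),c[0][1]+q*np.sin(a),z)) for q in rs],np.float32)
        pr=cv2.remap(g.astype(np.float32),uv[None,:,0],uv[None,:,1],1)[0];i=pr.argmin()
        if pr[i]<215: X.append(uv[i])
    print('collar',len(X),circfit(w,np.array(X),z))
u,v=map(int,proj(w,(c[0][0],c[0][1],.137)));print(u,v);print(g[v-24:v+26:3,u-24:u+26:3].astype(int))
```

```text
25.6 [ 0.53964672 -0.01660072  0.23749656] [-7.67805102e-04 -9.77434607e-01  5.82244138e-01] 0.08520310499497102 [-3.14001725e+00 -7.00073203e-04  2.16666314e+00]
cap disc (array([ 0.53854299, -0.01583434]), np.float64(0.06346156843663184), np.float64(0.0002044362022055587), 180) 180 [ 0.12 -0.03 14.25]
scene (array([ 0.54501472, -0.01181058]), np.float64(0.06449453377626616), np.float64(0.0007197409181911214), 163) 170 ((258.72430419921875, 190.8145751953125), (25.64251136779785, 49.39579772949219), 89.64397430419922)
collar 111 (array([ 0.53772929, -0.01475293]), np.float64(0.022282568671957353), np.float64(0.00039479041237765997), 97)
253 192
[[215 217 221 109 202 217 215 214 214 213 220 219 221 137 198 219 215]
 [217 218 175 213 215 215 216 224 190 202 225 217 216 215 173 215 219]
 [218 222 194 215 215 209 135  97  94  93  87 208 215 218 221 141 217]
 [219 209 216 215 212 191 103 100  97  94  93 145 178 217 214 220 219]
 [216 198 215 215 179 166 105  96  94  92  91 109 199 199 220 221 221]
 [222 206 214 219 181 148  90 198 202 199 123  71 201 170 217 213 205]
 [215 205 213 228 112 116 202 200 197 198 200 131 204 130 215 218 201]
 [224 196 220 220  85 193 198 198 199 197 199 203 134 182 217 218 203]
 [219 197 217 214 174 201 195 198 199 200 197 200 108 221 215 215 216]
 [221 220 211 214 220 190 194 194 198 198 200 200 194 215 214 210 218]
 [218 220 203 217 217 208 197 194 194 197 197 210 215 214 207 219 219]
 [220 217 215 218 213 219 219 204 191 199 217 214 215 214 219 218 219]
 [217 214 220 215 217 216 213 216 216 215 213 213 217 219 218 218 215]
 [216 220 216 217 216 217 217 217 216 218 210 219 218 218 218 214 221]
 [220 217 218 216 217 218 216 216 217 218 218 219 218 216 215 222 219]
 [218 217 217 216 218 216 216 215 219 218 218 218 214 218 222 220 222]
 [217 217 217 218 216 217 216 219 218 218 218 213 220 219 221 220 219]]
```

{"fn": "move_arm", "kwargs": {"gripper": [1,1,1,1,1,1,1,1], "linear": [[0,0.05,1.5],[0,0,3],[0,0,3.2],[0,0,2.8],[0,0,1.8],[0,0,1],[0,0,0.5],[0,0,0.2]], "twist": [0,0,0,0,0,0,0,0]}}

```text
clock: 26.45
position: [0.5406, -0.0164, 0.0984]
tool_rot: [-3.141, 0.0, 2.167]
force: [-0.4, -0.1, -0.1]
grip_width: 0.0856
finger_force: 0.0
```

{"fn": "move_arm", "kwargs": {"gripper": [0.9,0.85,0.8,0.75,0.7,0.67], "linear": [[0,0,0],[0,0,0],[0,0,0],[0,0,0],[0,0,0],[0,0,0]], "twist": [0,0,0,0,0,0]}}

```text
clock: 27.05
position: [0.5406, -0.0164, 0.0986]
tool_rot: [3.142, 0.0, 2.167]
force: [-0.3, 0.2, 0.7]
grip_width: 0.0573
finger_force: 0.0
```

Run:
```python
from h import *
p=[]
for i in range(4):
    w=grab('wrist','w13.png');o=monitor.observe();p.append(np.r_[o['position'],o['force']])
print(o['clock'],np.mean(p,0).round(4),o['grip_width'])
# finger inner edges vs collar, along image row through collar
g=cv2.cvtColor(w['img'],cv2.COLOR_RGB2GRAY)
for z in(.115,): print([np.round(proj(w,(.5400+s*.023*.828,-.0164+s*.023*.561,z)),1) for s in(-1,1)])
for r in range(200,320,12): print(r,g[r,170:340:5].tolist())
```

```text
27.25 [ 0.5405 -0.0164  0.0985  0.1999 -0.089  -0.0121] 0.05733729281456239
[array([209.8, 261.3]), array([299.4, 261.3])]
200 [216, 217, 219, 218, 215, 215, 216, 214, 214, 216, 216, 214, 213, 214, 215, 216, 217, 215, 217, 218, 213, 217, 220, 217, 220, 218, 216, 217, 213, 218, 213, 216, 214, 215]
212 [218, 216, 215, 216, 214, 214, 216, 216, 213, 213, 215, 216, 180, 106, 109, 106, 105, 105, 104, 104, 103, 160, 217, 216, 216, 214, 218, 213, 217, 213, 215, 215, 216, 215]
224 [217, 215, 213, 216, 216, 214, 213, 215, 215, 216, 108, 115, 158, 214, 213, 213, 212, 212, 211, 217, 218, 194, 98, 98, 215, 217, 213, 214, 214, 216, 215, 216, 216, 215]
236 [216, 216, 214, 216, 86, 75, 105, 217, 212, 110, 213, 212, 213, 217, 107, 98, 95, 91, 90, 77, 215, 211, 215, 216, 99, 215, 215, 192, 35, 88, 162, 214, 214, 216]
248 [201, 29, 80, 93, 74, 25, 5, 218, 179, 212, 211, 218, 158, 98, 104, 97, 95, 92, 89, 90, 173, 168, 207, 216, 218, 172, 215, 67, 28, 24, 94, 98, 27, 89]
260 [28, 95, 92, 63, 20, 25, 20, 219, 197, 209, 216, 147, 98, 105, 101, 97, 96, 90, 90, 90, 85, 115, 124, 212, 214, 209, 216, 3, 27, 29, 14, 94, 93, 26]
272 [12, 227, 203, 41, 21, 24, 40, 215, 217, 213, 210, 212, 139, 192, 197, 195, 194, 195, 197, 195, 83, 130, 213, 211, 212, 214, 216, 174, 30, 26, 22, 166, 221, 6]
284 [30, 24, 22, 78, 21, 20, 216, 212, 213, 217, 213, 210, 197, 192, 193, 195, 194, 198, 195, 194, 195, 215, 209, 214, 210, 217, 216, 218, 1, 28, 44, 35, 29, 29]
296 [26, 29, 26, 85, 23, 221, 216, 214, 215, 213, 213, 213, 213, 211, 193, 190, 191, 194, 195, 193, 212, 214, 218, 215, 218, 216, 216, 215, 218, 23, 81, 28, 28, 28]
308 [26, 28, 27, 25, 193, 215, 213, 213, 215, 213, 211, 214, 213, 214, 214, 213, 213, 209, 217, 214, 216, 216, 214, 215, 218, 216, 218, 211, 215, 226, 29, 27, 27, 29]
```

{"fn": "move_arm", "kwargs": {"gripper": [0.67,0.62,0.59,0.56,0.53,0.5,0.47,0.44], "linear": [[0,-0.07,0.2],[0,0,0],[0,0,0],[0,0,0],[0,0,0],[0,0,0],[0,0,0],[0,0,0]], "twist": [0,0,0,0,0,0,0,0], "squeeze": 40}}

```text
clock: 28.05
position: [0.5401, -0.0167, 0.0969]
tool_rot: [3.141, 0.0, 2.166]
force: [-2.5, 1.1, 7.8]
grip_width: 0.0447
finger_force: 39.5
```

{"fn": "move_arm", "kwargs": {"gripper": [0.3,0.3,0.3,0.3], "linear": [[0,0,0],[0,0,0],[0,0,0],[0,0,0]], "twist": [0,0,0,0]}}

```text
clock: 28.45
position: [0.5401, -0.0167, 0.0969]
tool_rot: [3.141, 0.0, 2.166]
force: [-1.2, 1.3, 8.7]
grip_width: 0.0448
finger_force: 39.5
```

Gripped on the collar. I lift straight and slowly at first.

{"fn": "move_arm", "kwargs": {"gripper": [0.3,0.3,0.3,0.3,0.3,0.3,0.3,0.3], "linear": [[0,0,-0.1],[0,0,-0.2],[0,0,-0.3],[0,0,-0.4],[0,0,-0.5],[0,0,-0.5],[0,0,-0.5],[0,0,-0.3]], "twist": [0,0,0,0,0,0,0,0]}}

```text
clock: 29.25
position: [0.5401, -0.0167, 0.1251]
tool_rot: [3.141, 0.0, 2.167]
force: [0.3, -0.2, -1.0]
grip_width: 0.0448
finger_force: 40.9
```

Run:
```python
from h import *
w=grab('wrist','w14.png');s=grab('scene','s14.png');o=monitor.observe();print(o['clock'],o['position'],o['force'],o['moment'],o['grip_width'],o['finger_force'])
```

```text
29.35 [ 0.54018737 -0.01670786  0.12499995] [ 5.80406431e-01 -4.71511226e-04 -1.03573159e+00] [-0.07812708  0.03679194  0.00612035] 0.04458053101252471 40.92993068508804
```

{"fn": "move_arm", "kwargs": {"gripper": [0.3,0.3,0.3,0.3,0.3,0.3,0.3,0.3], "linear": [[0,0,-0.8],[0,0,-1.5],[0,0,-2.3],[0,0,-2.8],[0,0,-2.8],[0,0,-2.5],[0,0,-1.7],[0,0,-0.8]], "twist": [0,0,0,0,0,0,0,0]}}

```text
clock: 30.15
position: [0.5403, -0.0168, 0.2783]
tool_rot: [3.14, 0.001, 2.166]
force: [-1.0, -0.1, -1.3]
grip_width: 0.0448
finger_force: 41.1
```

{"fn": "move_arm", "kwargs": {"gripper": [0.3,0.3,0.3,0.3,0.3,0.3], "linear": [[0,0,0],[0,0,0],[0,0,0],[0,0,0],[0,0,0],[0,0,0]], "twist": [0,0,0,0,0,0]}}

```text
clock: 30.75
position: [0.5399, -0.0168, 0.2762]
tool_rot: [-3.141, -0.0, 2.167]
force: [0.5, 0.5, -1.1]
grip_width: 0.0451
finger_force: 41.1
```

Run:
```python
from circ import *
w=grab('wrist','w15.png');s=grab('scene','s15.png');t=grab('top');o=monitor.observe();print(o['clock'],o['position'],o['tool_rot'],o['force'],o['qd'].round(3),o['grip_width'])
# inner flange top at z .091, r .058 in scene (offset as for the pot/cap: about +.0055,+.0035)
P=edge(s,(.544,-.0128),.091,.048,.068,190);print('inner',circfit(s,P,.091),cv2.fitEllipse(P),len(P))
# cap in the air
z=o['position'][2]-.0969+.095
P=edge(s,(.546,-.0117),z,.05,.078,190);print('cap',circfit(s,P,z),cv2.fitEllipse(P),len(P))
P=edge(w,o['position'][:2],z,.05,.078,165);print('cap wrist',circfit(w,P,z),len(P))
```

```text
30.9 [ 0.53994227 -0.01675791  0.27644598] [-3.14150966e+00 -3.59585459e-05  2.16660239e+00] [ 0.19056623  0.45846372 -1.58884983] [-0.002 -0.001  0.001 -0.001 -0.001  0.002 -0.001] 0.0449064446779339
inner (array([ 0.54295409, -0.01266145]), np.float64(0.05657108121568176), np.float64(0.00036363891783621676), 163) ((258.8692932128906, 191.63710021972656), (21.97245979309082, 43.79152297973633), 89.70741271972656) 167
cap (array([ 0.5462065 , -0.01152023]), np.float64(0.0648510557557752), np.float64(0.0009740078830475909), 158) ((258.6533508300781, 125.6391830444336), (21.55387306213379, 53.476627349853516), 89.68167114257812) 169
cap wrist (array([ 0.53757827, -0.01582189]), np.float64(0.06297928971462949), np.float64(0.00015687238287085916), 92) 112
```

```bash
python3 -c "
from workcell import bot
print(bot.job_done())"
```

```text
the job is handed in; nothing more can be done
None
```

The job is handed in: the inner lid is seated level on the pot, the dust cover lies flat on the mat, and the arm is holding the outer cap still and level about 18 cm above where it sat; the cover's first lift raised its heel about 1 cm off the rim, so I set it back and tipped it again to about 15° with the heel on the rim before lifting it off.

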